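Clear a stray bolt from the bush feed chute

ROBOT

A 6-joint arm with a two-finger parallel gripper is mounted at the origin on the work surface. World frame = base frame: x ahead of the robot, y to its left, z up, the work surface at z = 0. Lengths are in mm, angles in rad, forces in N, time in s.
With the tool pointing down it reaches from about 325 to 875 mm from the base axis. Payload 4.4 kg.
Tool frame: the origin (TCP) lies midway between the tips of the shut fingers; the grasp point (between the pads) lies 19 mm behind it (r.tcp_to_grasp is the z of the grasp point in the tool frame, in mm); z points along the fingers, y is the line along which they close (so a half turn about z gives the same grasp; the last joint's range is limited). The gripper opens to 85 mm and grips with 20 to 120 N. Pads are 22 mm wide; open, the fingers measure 114 mm over their backs; the gripper's body (76 mm by 85 mm) begins 54 mm behind the grasp point. The pads swing forward as they close: fully open they stand 13 mm farther back than shut.
Start: joints at [1.113, 0.207, 1.542, -0, 1.393, -0.15], TCP at [174.213, 547.975, 231.282] pointing down, gripper open.
Joint ranges: [-2.73, 2.73], [-0.86, 2.22], [0.23, 2.46], [-1.11, 4.25], [0.08, 2.63], [-2.82, 2.82]. Speed limits (rad/s): [2.79, 2.79, 3.14, 3.14, 3.14, 3.14].

INTERFACE

Orientations are given as a rotation vector (axis times angle).
In Python, from cell import r gives the robot as it stands. The module is installed in compiled form; this text tells all that it offers. Calls block until the motion is done:
- r.move_ptp(position, orientation): joint-space move of the TCP to a pose.
- r.movel(position, rot=None, max_speed=150, f_stop=None): straight line of the TCP; rot=None keeps the orientation; max_speed is the mean speed in mm/s. With f_stop (N) it stops when the force on the tool has changed by that much, and returns True; else False.
- r.move_joints(angles): joint-space move.
- r.grip(opening, force=None): finger opening in mm; force is the grip in N (None keeps the last); returns when the fingers have stopped.
- r.sleep(seconds).
- r.solve_ik(position, orientation): joint angles nearest the present ones, or None.
- r.sense(): the state.
- r.camera(name): name is "side" or "top" or "wrist"; returns (picture, depth): 400x640x3 uint8, red, green, blue; 400x640 float32, mm along the optical axis (not along the pixel's ray), 0 where there is no reading.
- r.camera_info(name): a dict with "fx", "fy", "cx", "cy" (pixels), "pose" (4x4, takes a point from camera to world coordinates); the wrist camera has in their place "tool_from_camera" (4x4, takes a point from camera to tool coordinates, whose origin is the TCP and whose axes are the flange's). Camera axes: x right, y down, z forward; pixel columns grow to the right and rows downward; lengths in mm; the calibration is good to about 2 mm. A picture is of the moment at which its call begins: read the wrist's pose just before it. camera_info takes no time and is no camera call.
A pose or a line that the arm cannot do raises r.PlanningError and nothing moves.
- r.finish_job(): hands the job in; it is judged then, once.
The state is a dict: "time_s": time; "q": joint angles; "qvel": joint speeds; "joint_torque": joint torques, N m; "ee_pos": TCP position; "eef_rot": TCP orientation; "contact_force": force on the tool from outside, world axes, zero at the start; "wrist_torque": the same for the moment, N m; "width": finger opening in mm; "gripper_force": force on a finger pad.
Only numpy, scipy, OpenCV 4.12 (cv2) and the standard library are available. Lean on these libraries where they do the work, as an engineer would, in place of code of your own. Each camera call takes 0.05 s, during which the arm holds its last target. There are 200 camera calls.

TASK

A stray bolt has dropped crosswise into the feed chute and is holding up the bronze bushes. Lift the bolt up out of the chute and put it in the low scrap tray so that it lies down inside it, then push the three bushes along the chute until they stand upright, touching one another, with the first against the end stop. Leave everything else on the bench where it is.

Things in the scene. Friction and masses are not known exactly. Their poses are not given: they have to be found in the camera images.
- chute: Fixed aluminium feed chute. Origin on the bench under its centre line; +x = feed direction, y across, z up. Level open channel, floor 30 mm above the bench, 44 mm wide inside; walls 6 mm thick (56 mm over all), 14 mm high above the floor (top z = 44 mm). It runs from x = -145 mm to the end stop's face at x = 130 mm; behind x = -145 mm a ramp climbs back to x = -225 mm, z = 85 mm.
- notch (a point): Centre of the pair of notches that holds the bolt: on the chute's centre line, 60 mm along its x, 41 mm above the bench; axes as the chute. Each side wall has here a square notch, open at the top, 18 mm wide, its sill 33 mm above the bench.
- stop_face (a point): Point on the face of the chute's end stop (a 10 mm plate, top 64 mm above the bench), on the centre line, 17 mm above the channel floor; axes as the chute.
- bush1_mid (a point): Leading bush: plain bronze bush standing in the channel just behind the bolt, 40 mm outside diameter, 24 mm bore, 34 mm high, about 220 g; the point is its centre, half-way up. The bushes slide with ordinary dry friction (4 to 8 N for all three; 15 N does no harm) and stand 20 mm proud of the side walls, so they can be pushed from behind; at the stop its centre is 20 mm from the stop face.
- bush2_mid (a point): Second bush, the same, behind the leading one with a gap of a few mm; the point is its centre.
- bush3_mid (a point): Third and last bush, the same, behind the second with a gap of a few mm; the point is its centre. Behind it the level channel is empty for at least 50 mm.
- bolt: Stray steel hexagon bolt, 130 mm long, about 240 g, lying level across the chute, axis 41 mm above the bench. Origin on its axis, half-way along; +y from head to tail. Head 24 mm across flats, 10 mm thick (y = -65 to -55 mm); round shank 16 mm thick (y = -55 to 65 mm). Head outside the chute's -y wall; 45 to 60 mm of shank stick out on the +y side. It lifts straight up, about 2 mm play.
- bolt_mid (a point): Centre of the bolt: on its axis, half-way along it.
- bolt_grip (a point): Point on the bolt's axis, 42 mm from its centre towards the tail, in the middle of the bare shank that sticks out beside the chute; axes as the bolt. There is nothing below it down to the bench.
- tray: Low open steel scrap tray, fixed, 210 mm (its x) by 150 mm (its y) outside and 32 mm high, walls and floor 4 mm thick, empty. Origin under its centre, on the bench. It stands left or right of the chute.
- basket: Tall black plastic basket, fixed, 210 by 150 mm and 95 mm high: not the scrap tray, stays empty. Origin under its centre. It stands on the other side from the tray.
- spanner: Open-ended steel spanner lying flat beyond the chute. Bystander; origin at its underside.
- screwdriver: Screwdriver lying behind the left-hand container. Bystander; origin at its underside.
- pump_cover: Round aluminium pump cover, 72 mm across and 34 high. Bystander; origin at its underside.
- gear: Steel pump gear with its shaft upright, about 62 mm across and 67 high. Bystander; origin at its underside.
- drink: Green drink bottle, 62 mm across and 190 high. Bystander; origin at its underside.
- tin: Grey tin, 70 mm across and 90 high. Bystander; origin at its underside.

How it is judged (in metres and radians):
On the way:
1. the bolt has been lifted up clear of the chute's side walls (its axis more than 62 mm above the bench) (z of bolt_mid in the frame of chute above 0.062 m), for 0.1 s.
At the end, for the whole second after the job is handed in: The bolt lies at rest inside the scrap tray (centre less than 26 mm above the bench), and the three bushes stand upright (within 7 degrees) on the channel floor at rest, their centres less than 25, 67 and 109 mm from the stop face (20, 60 and 100 when touching) (horizontal distance between bush1_mid and stop_face below 0.025 m and z of bush1_mid in the frame of chute between 0.04 and 0.053 m and angle between each of bush1_mid, bush2_mid, bush3_mid's own z axis and vertical below 0.12 rad and horizontal distance between bush2_mid and stop_face below 0.067 m and z of bush2_mid in the frame of chute between 0.04 and 0.053 m and horizontal distance between bush3_mid and stop_face below 0.109 m and z of bush3_mid in the frame of chute between 0.04 and 0.053 m and x of bolt_mid in the frame of tray between -0.1 and 0.1 m and y of bolt_mid in the frame of tray between -0.07 and 0.07 m and z of bolt_mid in the frame of tray below 0.026 m and linear speed of each of bolt, bush1, bush2, bush3 below 0.03 m/s).
It fails at once if another thing on the bench was moved by more than 25 mm or knocked over (distance of any of spanner, screwdriver, pump_cover, gear, drink, tin from where it was at the start of the episode above 0.025 m or angle between any of pump_cover, gear, drink, tin's own z axis and vertical above 0.5 rad).
It also fails if it takes over 51 s, if anything falls off the work surface, if the arm or the gripper's body presses on something with over 40 N, if the wrist force passes 120 N, or if a joint passes its speed limit or range.

## Working session

There is one attempt and no reset: what is moved stays moved. The work goes in short steps, each a Python script; the robot and the scene stay as the last script left them, time stands still between calls to the robot, and variables do not carry over. Pictures are saved under pics/ and viewed, at most 10 in all, crops included, and the job is handed in when it is done.

```bash
mkdir -p pics; cat > h.py <<'E'
import numpy as np, cv2
from cell import r
def cloud(name):
    s=r.sense(); im,d=r.camera(name); c=r.camera_info(name)
    v,u=np.mgrid[0:400,0:640]
    P=np.stack([(u-c['cx'])/c['fx']*d,(v-c['cy'])/c['fy']*d,d,np.ones_like(d)],-1)
    if 'pose' in c: T=np.array(c['pose'])
    else:
        T=np.eye(4);T[:3,:3]=cv2.Rodrigues(np.array(s['eef_rot'],float))[0];T[:3,3]=s['ee_pos'];T=T@np.array(c['tool_from_camera'])
    W=(P@T.T)[...,:3]; W[d==0]=np.nan
    return im,W
E
python3 - <<'E'
from h import *
for n in('top','side'):
    im,W=cloud(n); cv2.imwrite(f'pics/{n}.png',im[...,::-1]); np.save(n,W); print(n,r.camera_info(n)['pose'])
s=r.sense();print(s['time_s'],s['eef_rot'],s['ee_pos'],r.tcp_to_grasp)
E
```

```text
top [[-1.94844184e-03 -9.96332683e-01  8.55417389e-02  5.26940639e+02]
 [-9.99933966e-01  9.72364381e-04 -1.14507231e-02  3.86940620e+01]
 [ 1.13255519e-02 -8.55584013e-02 -9.96268785e-01  1.25406940e+03]
 [ 0.00000000e+00  0.00000000e+00  0.00000000e+00  1.00000000e+00]]
side [[ 8.21866758e-01 -3.59841193e-01  4.41643915e-01  1.55631123e+02]
 [-5.69656371e-01 -5.26140415e-01  6.31401523e-01 -6.18531854e+02]
 [ 5.16243570e-03 -7.70513193e-01 -6.37403145e-01  7.27994071e+02]
 [ 0.00000000e+00  0.00000000e+00  0.00000000e+00  1.00000000e+00]]
0.1 [-0.48150443 -3.10378683  0.00326567] [173.89343155 547.31921914 230.19116266] -18.700000000000003
```

View pics/top.png

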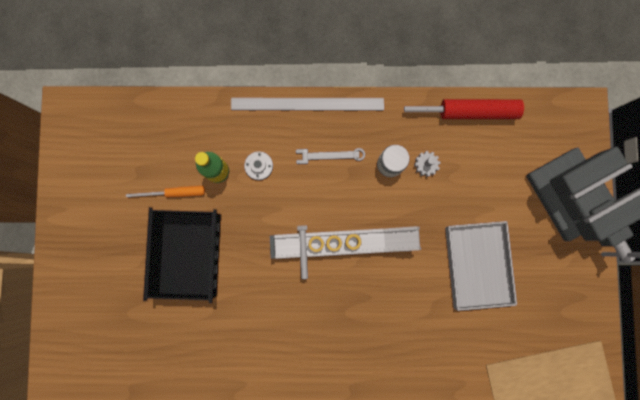

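View pics/side.png

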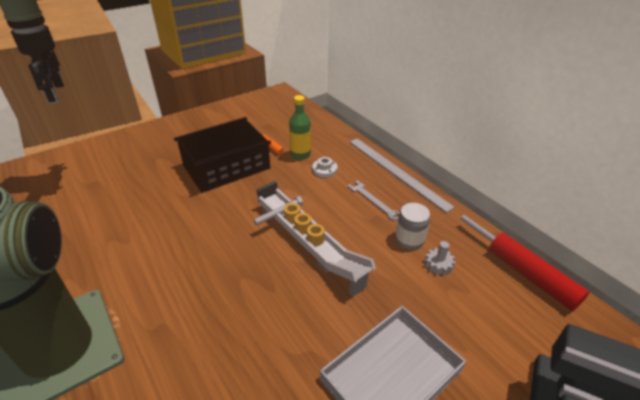

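The top view shows the chute at columns 273–419, rows 229–258, feeding to the left (world +y). The bolt is at column 303 with its tail towards the robot (row 278), and the bushes are at columns 315, 333 and 352. The grey tray is at about (481, 266), and the black basket is on the left. Next I take a closer look with the wrist camera.

```bash
python3 - <<'E'
from h import *
W=np.load('top.npy')
def p(u,v): return W[v,u].round(0)
for n,q in dict(bolt_head=(302,229),tail=(304,276),chL=(276,246),chR=(416,238),b1=(315,237),b3=(353,235),tray=(481,266),tc1=(449,224),tc2=(508,223),tc3=(514,306),tc4=(454,309)).items(): print(n,p(*q))
# wrist look
c=r.camera_info('wrist'); print(np.array(c['tool_from_camera']).round(3),c['fx'])
mid=W[242,330]; print(mid)
# tool y along world x? bolt axis ~ world x so close along world y
for ori in ([0,np.pi,0],[np.pi,0,0]):
    print(ori, r.solve_ik([450,60,330],ori), r.solve_ik([430,60,60],ori))
E
```

```text
bolt_head [568.  60.  57.]
tail [453.  56.  51.]
chL [527. 126.  31.]
chR [ 545. -218.   71.]
b1 [548.  28.  63.]
b3 [553. -65.  62.]
tray [ 474. -398.    3.]
tc1 [ 583. -320.   -1.]
tc2 [ 585. -474.   -3.]
tc3 [ 372. -481.    0.]
tc4 [ 366. -326.    3.]
[[ 2.00000e-03 -9.58000e-01 -2.85000e-01  7.28760e+01]
 [ 1.00000e+00  1.00000e-03  1.00000e-03  5.20000e-02]
 [-0.00000e+00 -2.85000e-01  9.58000e-01 -1.42279e+02]
 [ 0.00000e+00  0.00000e+00  0.00000e+00  1.00000e+00]] 349.1918723735488
[536.31864561  -9.65569124  26.94705656]
[0, 3.141592653589793, 0] [-0.05848351 -0.12100076  1.6803464   0.          1.58224701 -1.62927984] [-6.12299691e-02  1.40639218e-01  2.02307795e+00 -4.44089210e-16
  9.77875482e-01 -1.63202630e+00]
[3.141592653589793, 0, 0] [-5.84835117e-02 -1.21000757e-01  1.68034640e+00 -4.44089210e-16
  1.58224701e+00  1.51231282e+00] [-6.12299691e-02  1.40639218e-01  2.02307795e+00 -4.44089210e-16
  9.77875482e-01  1.50956636e+00]
```

```bash
python3 - <<'E'
from h import *
s=r.sense()['eef_rot']
r.move_ptp([480,20,270],[np.pi,0,0])
im,W=cloud('wrist'); np.save('w1',W); cv2.imwrite('pics/w1.png',im[...,::-1]); np.save('w1im',im)
for u,v in[(100,300)]: print(W[v,u])
print(r.sense()['ee_pos'],r.sense()['time_s'])
E
```

```text
[293.05503902 313.80855434  -0.63500516]
[479.96259154  20.70936607 269.92501882] 2.3417
```

View pics/w1.png

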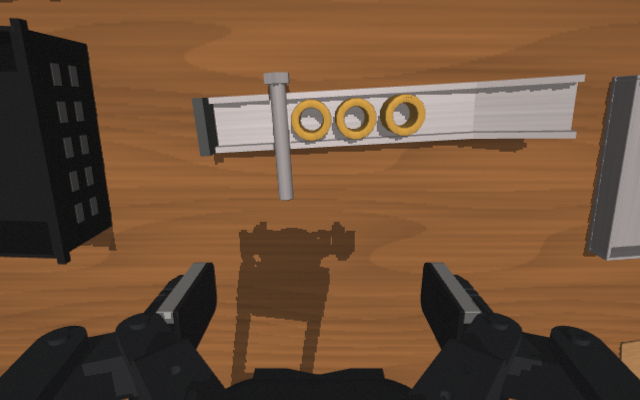

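The wrist picture shows the bolt with its head at (276, 78) and its tail at (286, 197). The bushes are at (311, 120), (356, 118) and (405, 114), and the end stop is at column 205. Now I compute the geometry.

```bash
python3 - <<'E'
from h import *
W=np.load('w1.npy'); im=np.load('w1im.npy'); hsv=cv2.cvtColor(im,cv2.COLOR_RGB2HSV)
v,u=np.mgrid[0:400,0:640]
# bushes
m=((W[...,2]>58)&(W[...,2]<70)&(u>288)&(u<430)&(v>90)&(v<145))
n,l,st,ce=cv2.connectedComponentsWithStats(m.astype(np.uint8))
for i in range(1,n):
    if st[i,4]>150:
        P=W[l==i]; (c,rad)=cv2.minEnclosingCircle(P[:,:2].astype(np.float32)); print('bush',st[i,4],c,rad,np.median(P[:,2]))
# chute walls
reg=(u>215)&(u<465)&(v>70)&(v<160)
for nm,a in(('near',(v>128)),('far',(v<112))):
    P=W[reg&a&(W[...,2]>40.5)&(W[...,2]<47)&~((u>258)&(u<300))]
    f=np.polyfit(P[:,1],P[:,0],1); res=P[:,0]-np.polyval(f,P[:,1]); k=abs(res)<6; f=np.polyfit(P[k,1],P[k,0],1); print(nm,k.sum(),f,np.polyval(f,60))
# stop
P=W[(u>190)&(u<217)&(v>92)&(v<160)&(W[...,2]>58)&(W[...,2]<70)]; print('stop',len(P),P.min(0),P.max(0),np.median(P,0))
# bolt shank outside
P=W[(u>265)&(u<300)&(v>150)&(v<205)&(W[...,2]>43)]
f=np.polyfit(P[:,0],P[:,1],1);print('shank',len(P),P.min(0),P.max(0),f,np.polyval(f,[460,480]))
P=W[(u>258)&(u<300)&(v>65)&(v<90)&(W[...,2]>43)];print('head',len(P),P.min(0),P.max(0))
P=W[(u>590)&(W[...,2]>28)&(W[...,2]<36)&(v>60)];print('tray rim',P.min(0),P.max(0))
E
```

```text
bush 897 (537.9778442382812, -63.32778549194336) 20.042049407958984 63.49243661669698
bush 871 (534.487548828125, -15.816545486450195) 19.894691467285156 63.46454515796245
bush 848 (532.9353637695312, 28.25092315673828) 19.89783477783203 63.54480433203764
near 1272 [-5.88223839e-02  5.08752190e+02] 505.2228473677019
far 1306 [-5.88036920e-02  5.58640871e+02] 555.1126495274384
stop 705 [497.61382107 129.11753159  58.01366459] [553.35870725 142.29938775  65.93034549] [526.89993874 135.01468791  63.64224933]
shank 667 [447.84027719  49.41173159  43.00534216] [500.96056652  65.97186839  50.8236854 ] [ 0.05275645 32.38071758] [56.64868315 57.70381209]
head 368 [562.09293907  50.93072852  43.13668081] [578.00056712  74.91463184  56.0400304 ]
tray rim [ 368.61509672 -363.57697033   28.00031479] [ 577.53644419 -305.4892087    33.92889096]
```

```bash
python3 - <<'E'
from h import *
W=np.load('top.npy'); v,u=np.mgrid[0:400,0:640]
P=W[(u>440)&(u<520)&(v>212)&(v<318)&(W[...,2]>18)&(W[...,2]<45)][:,:2]
(c,s,a)=cv2.minAreaRect(P.astype(np.float32)); print(len(P),c,s,a)
from scipy.spatial.transform import Rotation as R
rot=(R.from_euler('z',0.0527)*R.from_euler('x',np.pi)).as_rotvec()
r.grip(60)
g=[471,57.2]
r.move_ptp([*g,110],rot)
r.movel([*g,26],max_speed=80,f_stop=10)
r.grip(0,100)
s=r.sense();print(s['width'],s['gripper_force'],s['ee_pos'])
if 12<s['width']<20:
    r.movel([*g,150],max_speed=100)
    s=r.sense();print(s['width'],s['gripper_force'],s['contact_force'],s['wrist_torque'],s['time_s'])
    im,W=cloud('wrist'); cv2.imwrite('pics/w2.png',im[...,::-1]); np.save('w2',W)
E
```

```text
790 (476.9435119628906, -390.6568908691406) (210.5891571044922, 152.33888244628906) 5.047297477722168
12.450522984304454 97.60389804840088 [471.25823557  57.22812911  26.39907881]
12.58057224393826 97.59148478507996 [-0.43482236  0.81219539 -2.60960769] [0.06065304 0.16138159 0.00698231] 6.5083
```

View pics/w2.png

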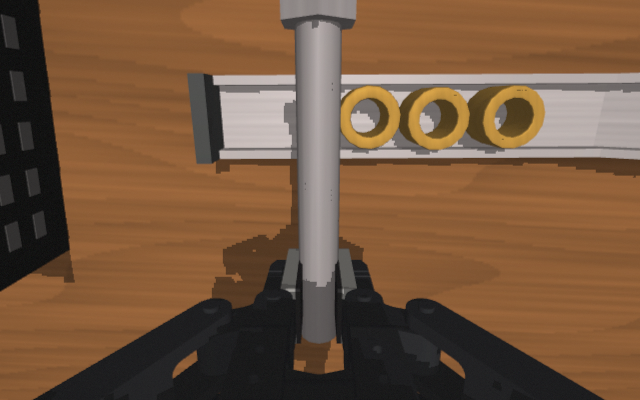

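```bash
python3 - <<'E'
from h import *
from scipy.spatial.transform import Rotation as R
dn=R.from_euler('x',np.pi)
a=0.088
rot=(R.from_euler('z',a)*dn).as_rotvec()
g=np.array([477,-391])-42*np.array([np.cos(a),np.sin(a)])
r.move_ptp([*g,150],rot)
s=r.sense();print(s['width'],s['ee_pos'],s['time_s'])
print(r.movel([*g,9],max_speed=80,f_stop=8), r.sense()['ee_pos'])
r.grip(45)
r.movel([*g,180],max_speed=150)
im,W=cloud('wrist'); cv2.imwrite('pics/w3.png',im[...,::-1])
r.grip(0,60)
rot2=(R.from_euler('z',np.pi/2+0.0588)*dn).as_rotvec()
C=lambda x:np.array([533.7-0.0588*x,x])
r.move_ptp([*C(-113),130],rot2)
im,W=cloud('wrist'); cv2.imwrite('pics/w4.png',im[...,::-1]); np.save('w4',W)
s=r.sense();print(s['width'],s['ee_pos'],s['time_s'])
E
```

```text
12.86823463061604 [ 435.67543435 -393.51193738  149.85240558] 8.2167
False [ 435.47718653 -395.06892807    9.57329529]
0.2733379591579852 [ 540.65701499 -114.19175485  130.43987966] 13.6
```

View pics/w3.png

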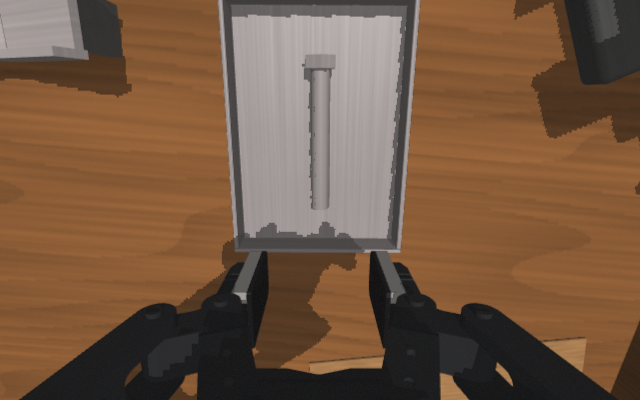

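View pics/w4.png

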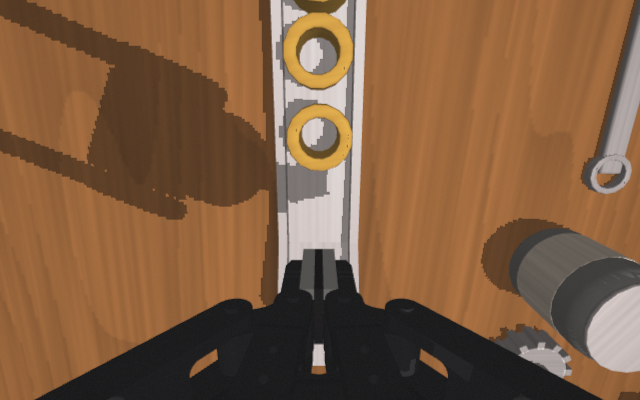

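The bolt lies flat in the middle of the tray, between (318, 55) and (320, 208). The shut fingers are centred over the channel behind the third bush, at (320, 137). Now I push.

```bash
python3 - <<'E'
from h import *
C=lambda x:np.array([533.7-0.0588*x,x])
print(r.movel([*C(-113),37],max_speed=60,f_stop=8), r.sense()['ee_pos'])
for i in range(4):
    hit=r.movel([*C(8),37],max_speed=35,f_stop=13)
    s=r.sense();print(hit,s['ee_pos'],s['contact_force'],s['time_s'])
    if not hit or s['ee_pos'][1]>-12: break
p=s['ee_pos']
r.movel([*C(p[1]-6),37],max_speed=40); r.movel([*C(p[1]-6),170],max_speed=100)
r.movel([*C(p[1]-46),230],max_speed=120)
im,W=cloud('wrist'); cv2.imwrite('pics/w5.png',im[...,::-1]); np.save('w5',W)
m=(W[...,2]>58)&(W[...,2]<70)&(abs(W[...,0]-533.7+0.0588*W[...,1])<24)
n,l,st,ce=cv2.connectedComponentsWithStats(m.astype(np.uint8))
for i in range(1,n):
    if st[i,4]>100:
        P=W[l==i]; print(st[i,4],ce[i],P.min(0),P.max(0))
print(r.sense()['time_s'])
E
```

```text
False [ 540.739345   -113.13980843   37.45382342]
True [533.82347729   1.30452105  36.93759725] [ 0.33230304 -1.29638534  1.2370132 ] 18.2917
2967 [321.62015504  55.86754297] [510.94641101  12.8248101   58.06787708] [553.1550722  103.67294338  66.27117964]
20.8667
```

View pics/w5.png

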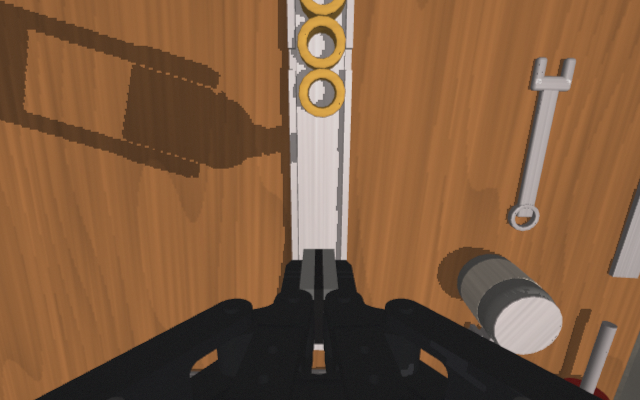

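The bushes appear as one touching row, with the last at (322, 92). I check the first bush against the stop from farther along.

```bash
python3 - <<'E'
from h import *
C=lambda x:np.array([533.7-0.0588*x,x])
r.movel([*C(40),230],max_speed=150)
im,W=cloud('wrist'); cv2.imwrite('pics/w6.png',im[...,::-1])
a=W[...,0]-533.7+0.0588*W[...,1]
m=(W[...,2]>58)&(W[...,2]<70)&(abs(a)<3)
y=np.sort(W[m][:,1]);print(y[::2].round(1))
print(r.sense()['time_s'])
E
```

```text
[ 13.8  14.3  14.6  15.2  15.2  15.4  15.5  16.1  16.4  16.9  17.   17.2
  18.1  18.3  18.4  18.6  18.9  19.3  19.6  19.7  19.8  20.5  20.5  20.6
  20.9  21.   21.3  44.2  44.3  45.3  45.4  45.5  46.   46.2  46.4  46.7
  47.2  47.2  47.3  47.8  48.1  48.2  48.7  49.1  49.2  49.3  49.7  50.
  50.1  50.6  50.8  50.8  50.9  51.3  51.6  51.7  52.4  52.6  52.7  52.9
  53.5  53.6  53.8  54.3  54.4  54.7  54.7  55.3  55.4  55.5  56.   56.3
  56.5  56.8  57.   57.1  57.3  57.7  58.   58.1  58.3  58.7  58.9  59.1
  59.5  59.6  59.7  59.8  60.1  83.3  83.4  84.1  84.2  84.3  84.5  85.
  85.2  85.3  85.8  85.9  86.   86.3  86.9  86.9  87.   87.5  87.6  87.8
  87.8  88.5  88.5  88.7  89.2  89.4  89.4  89.5  90.   90.2  90.4  90.7
  91.   91.   91.1  91.7  91.9  92.   92.6  92.8  92.8  93.   93.5  93.6
  93.8  94.2  94.4  94.5  94.7  95.2  95.3  95.4  95.9  96.1  96.2  96.3
  96.8  96.9  97.1  97.6  97.7  97.9  98.4  98.5  98.7  98.7  99.3  99.9
 122.  122.7 122.8 123.  123.  123.6 123.7 123.8 124.3 124.4 124.5 124.6
 125.1 125.2 125.3 125.8 126.  126.1 126.2 126.7 126.8 127.  127.4 127.6
 127.6 127.7 128.3 128.4 128.5 129.  129.2 129.3 129.3 129.9 130.  130.1
 130.8 130.9 131.  131.3 131.5 131.5 131.7 132.2 132.3 132.4 132.8 133.
 133.1 133.2 133.7 133.8 133.9 134.4 134.6 134.7 134.8 135.3 135.3 135.6
 136.  136.1 136.2 136.3 136.9 136.9 137.  137.5 137.6 137.7 137.9 138.4
 138.5 138.6 139.1 139.2 139.2 139.3 139.9 140.  140.1 140.5 140.7 140.7
 140.9]
21.6333
```

View pics/w6.png

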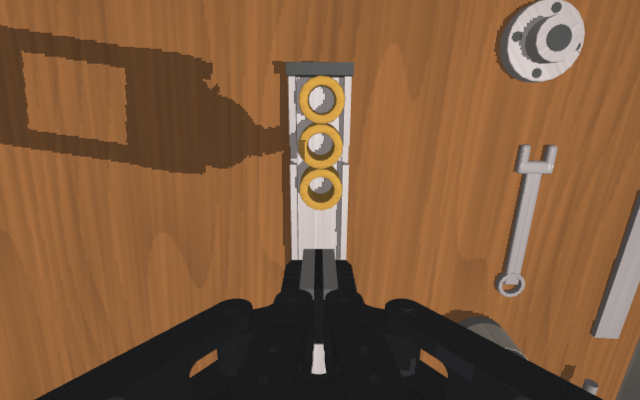

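The three bushes stand upright in a touching row at (321, 100), (321, 146) and (321, 188). The first is against the stop at row 70, and the points between bush and stop are continuous.

```bash
python3 -c "
from cell import r
print(r.finish_job())"
```

```text
the job is handed in; nothing more can be done
None
```

I handed the job in at about 21.6 s of the 51 s allowed: the bolt lies flat in the scrap tray and the three bushes stand touching against the end stop, as last seen by the wrist camera, but the hand-in returned no verdict.

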